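# Trip the hidden lid release of a bench incubator

## Task

The lid of the bench incubator is locked. Feel with a fingertip along the grey ledge at its back, the side away from you, for the hidden release notch, press the catch inside the notch fully down so that the lid comes up ajar, then draw the finger out. Nothing is to be picked up: leave the vial, dish, bottles, rack and beaker round it where they stand.

Things in the scene. Friction and masses are not known exactly. Their poses are not given: they have to be found in the camera images.
- incubator: low white bench incubator, 131 mm deep (x), 370 mm wide (y), 85 mm high, fixed. Origin: centre of its underside; x points to its back (away from the robot), y to its left, z up. A grey lid lies between two white end housings (85 mm high over the whole depth, from 92 mm either side of the middle outward). Behind the lid is a white wall (rear face x = 37, top z = 80 mm), behind that the lower grey ledge.
- ledge (a point): middle of the upper rear edge of the grey ledge, at x = 63, y = 0, z = 70 mm of the incubator; same axes. The ledge is 26 mm deep (x) and runs 92 mm to either side along y, up to the end housings, which stand 3 mm farther back than its smooth upright rear face (z = 36 to 70 mm). Behind the ledge the worktop is free. Somewhere in the ledge is the release notch.
- release_catch (a joint): travel of the ridged grey plate that is the notch's floor: 0 = up (top 56 mm above the worktop), 0.008 m = fully down. It goes straight down with 7 to 12 N, stays where left, lifts the lid. The notch is 46 mm long (y), cut 19 mm into the ledge's rear face (x), outer corners rounded 4 mm, open to back and top; its middle lies up to 45 mm either way from point ledge along y, elsewhere each time, and has to be found.
- lid (a joint): opening of the lid, hinged along its back edge: 0 = shut, 0.24 rad = released and ajar (front edge 20 mm up). It is driven by the catch and stays with it.
- small_vial: stoppered reagent vial, 23 mm across, 40 mm high, standing on the left end housing of the incubator; origin at the centre of its underside
- dish: round petri dish, 59 mm across, 15 mm high, lying on the right end housing of the incubator; origin at the centre of its underside
- left_bottle: reagent bottle with screw cap, 43 mm across, 82 mm high, standing behind the left end of the incubator; origin at the centre of its underside
- right_bottle: reagent bottle with screw cap, 43 mm across, 82 mm high, standing behind the right end of the incubator; origin at the centre of its underside
- white_rack: empty tube rack, 55x128x58 mm, to the right of the incubator; origin at the centre of its underside
- empty_beaker: glass beaker, 53 mm across, 70 mm high, to the left of the incubator; origin at the centre of its underside

How it is judged:
By the outcome, as a careful person would: the job done as asked, in the order asked, and still so for the second after the job is handed in, with the robot touching nothing.
It also fails if it takes over 64 s, if anything falls off the work surface, if the arm or the gripper's body presses on something with over 40 N, if the wrist force passes 120 N, or if a joint passes its speed limit or range.

## Robot

A 7-joint arm with a two-finger parallel gripper is mounted at the origin on a cart in front of the work surface, level with it; the furniture and walls round the work are solid. World frame = base frame: x ahead of the robot, y to its left, z up, the work surface at z = 0. Lengths are in m, angles in rad, forces in N, time in s.
With the tool pointing down it reaches from about 0.425 to 0.825 m from the base axis. Payload 3.6 kg.
Tool frame: the origin (TCP) lies midway between the tips of the shut fingers; the grasp point (between the pads) lies 19 mm behind it; z points along the fingers, y is the line along which they close (so a half turn about z gives the same grasp; the last joint's range is limited). The gripper opens to 93 mm and grips with 3 to 60 N. Pads are 15 mm wide; open, the fingers measure 128 mm over their backs; the gripper's body (75 mm by 188 mm) begins 65 mm behind the grasp point.
Start: joints at [1.093, 0.615, -0.013, 1.423, 0.008, 1.103, -0.04], TCP at [0.283, -0.585, 0.219] pointing down, gripper open.
Joint ranges: [-3.12, 3.12], [-0.3, 2.06], [-1.34, 1.32], [0.26, 2.42], [-1.36, 4.5], [0.01, 1.98], [-2.84, 2.84]. Speed limits (rad/s): [2.79, 2.79, 3.14, 3.14, 3.14, 3.14, 3.14].

## Interface

Orientations are given as [roll, pitch, yaw] about the fixed x, y, z axes, in that order (R = Rz(yaw) Ry(pitch) Rx(roll)).
In Python, from plant import * gives the robot as it stands.
- The arm moves only by the tool step_arm, never from a script. Its argument "series" is a list of rows, each an object with "grip": the opening, from 0 (shut) to 1 (fully open); "travel": the shift along the tool's x, y, z in cm, a list of three; "rot": the turn, a rotation vector about the tool's x, y, z in rad, a list of three. In form: [{"grip": grip, "travel": [tx, ty, tz], "rot": [wx, wy, wz]}, ...]. A call has 1 to 5 rows; each row shifts and turns the commanded pose from where the row before left it, along the tool's axes as they then stand; what a row does not reach is not made up. A row lasts 1/12 s, in which the tool goes at most 41.7 mm and 7.16 degrees, less where a joint would pass 70% of its speed; a pose out of reach is approached as far as the arm can. A call is refused whole if a number of a shift passes 4.17 or a number of a turn 0.125, either way. A call with a gripper value outside its range is refused whole. The fingers move at their own pace and stop on an object; "grip_force" is the grip in N (left out, the last holds). Time passes only in rows, so rows that do not move let the fingers close. It gives the time, the measured TCP pose, the force, the opening and the grip force at its end, in the units of the state.
- sense(): the state, without advancing time (a new reading comes with each control period).
- read_camera(name): name is "scene" or "side" or "wrist"; returns the picture (384x512x3 uint8, red, green, blue); there is no depth.
- calibration(name): a dict with "vfov" (degrees; the focal length in pixels is half the picture's height over the tangent of half this angle, whatever the lens; pixels are square), "cx", "cy" (the principal point, pixels), "origin" and "rotation" of the camera in the world. Camera axes: x right, y up, looking along -z (the intrinsics and any distortion apply to the point x, -y, -z); pixel columns grow to the right and rows downward; lengths in m; the calibration is good to about 2 mm. A picture is of the moment at which its call begins: read the wrist's pose just before it. calibration takes no time and is no camera call; for the wrist camera it gives the pose at the moment of the call.
- hand_in(): hands the job in; it is judged then, once.
Trained networks look in the newest picture that a camera, given by its name, has taken for a name from the list of things; names that differ only in an ending like _2 or _b are one class to them, and where a whole thing is asked for, a point or a joint stands for the part that bears it (a point fixed in the world has none). Each returns a list of dicts, best first, with "confidence" (0 to 1); they miss things now and then, are a little off and sometimes report something else, mostly with a low value. They report only what shows in the picture. A call takes as long as a camera call.
- spot_in(camera, label): "xyz" ([x, y, z] in m, in the coordinates of the camera as it stood for that picture, good to about 4 mm: the middle of the surface that is visible of it).
The state is a dict: "time": time; "qpos": joint angles; "dq": joint speeds; "joint_efforts": joint torques, N m; "eef_pos": TCP position; "tool_rot": TCP orientation; "contact_force": force on the tool from outside, world axes, zero at the start; "moment": the same for the moment, N m; "gripper_width": finger opening in m; "grasp_force": force on a finger pad.
Only numpy, scipy, OpenCV 4.12 (cv2) and the standard library are available. Lean on these libraries where they do the work, as an engineer would, in place of code of your own. Each camera call takes 0.05 s, during which the arm holds its last target. There are 200 camera calls.

## Working session

There is one attempt and no reset: what is moved stays moved. The work goes in short steps, Python scripts to look and compute and a tool call to move; the robot and the scene stay as the last step left them, time stands still between calls to the robot, and variables do not carry over. Pictures are saved under pics/ and viewed, at most 10 in all, crops included, and the job is handed in when it is done.

Besides the shell and the picture viewer there is one more tool, called after "Call:" as name(argument=value, ...), one argument or row to a line, values as JSON. step_arm: Moves the arm, as the interface text tells. Its arguments: {"type":"object","properties":{"series":{"type":"array"},"grip_force":{"type":"number"}},"required":["series"]}

```bash
mkdir -p pics; ls; cat > h.py <<'E'
from plant import *
import numpy as np, cv2
def world(cam,p):
    c=calibration(cam); return np.array(c["origin"])+np.array(c["rotation"])@np.array(p)
def look(cam,fn):
    im=read_camera(cam); cv2.imwrite("pics/"+fn,im[:,:,::-1]); return im
def find(cam,l):
    return [(np.round(world(cam,d["xyz"]),4).tolist(),round(d["confidence"],2)) for d in spot_in(cam,l)[:2]]
E
python3 - <<'E'
from h import *
s=sense(); print(s["time"],s["eef_pos"],s["tool_rot"],s["contact_force"])
a=look("scene","a.png"); 
for l in ["incubator","ledge","release_catch","lid","small_vial","dish","left_bottle","right_bottle","white_rack","empty_beaker"]: print("scene",l,find("scene",l))
b=look("side","b.png")
for l in ["incubator","release_catch","lid","small_vial","dish","left_bottle","right_bottle"]: print("side",l,find("side",l))
cv2.imwrite("pics/ab.png",cv2.resize(np.vstack([a,b])[:,:,::-1],None,fx=.78,fy=.78))
for c in("scene","side"): print(calibration(c))
E
```

```text
pics
0.0 [ 0.28285855 -0.58435308  0.21750551] [-3.13906677e+00  2.40972530e-05  4.50889366e-01] [0.37795629 0.83146804 0.63567306]
scene incubator [([2.4218, 3.3302, 3.436], 0.86), ([2.7928, 3.7012, 3.8071], 0.73)]
scene ledge [([1.7272, 2.6356, 2.7414], 0.6)]
scene release_catch []
scene lid [([2.513, 3.4214, 3.5272], 0.94), ([2.1991, 3.1075, 3.2134], 0.55)]
scene small_vial [([2.1485, 3.0569, 3.1627], 0.48)]
scene dish [([2.789, 3.6974, 3.8033], 0.43), ([2.4199, 3.3283, 3.4341], 0.32)]
scene left_bottle [([2.1973, 3.1057, 3.2115], 0.58)]
scene right_bottle [([3.0604, 3.9688, 4.0746], 0.53)]
scene white_rack [([3.2238, 4.1322, 4.2381], 0.83)]
scene empty_beaker [([1.7212, 2.6296, 2.7354], 0.88)]
side incubator [([2.7765, 3.2683, 3.3649], 0.87), ([3.1977, 3.6894, 3.7861], 0.51)]
side release_catch [([3.2012, 3.693, 3.7896], 0.41), ([2.5154, 3.0072, 3.1038], 0.2)]
side lid [([2.9135, 3.4052, 3.5018], 0.58)]
side small_vial [([2.5229, 3.0146, 3.1113], 0.62)]
side dish [([3.2022, 3.6939, 3.7906], 0.67)]
side left_bottle [([2.5211, 3.0128, 3.1094], 0.91), ([2.1058, 2.5975, 2.6942], 0.35)]
side right_bottle []
{'vfov': 57.07969162246316, 'cx': 253.31900765906153, 'cy': 199.29588035127097, 'origin': array([-0.28733826,  0.62106781,  0.72690576]), 'rotation': array([ 1.03888594,  0.00505199, -2.19765747])}
{'vfov': 54.56055449939263, 'cx': 250.67041529714515, 'cy': 191.12285374231323, 'origin': array([0.17586888, 0.66760599, 0.76425718]), 'rotation': array([ 0.88058349, -0.00570885, -2.55409871])}
```

View pics/ab.png

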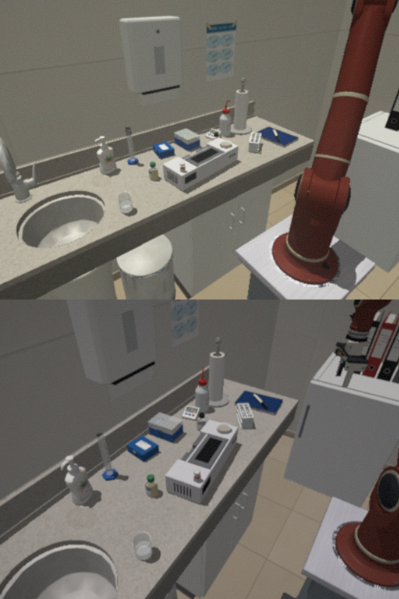

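The scene picture shows the incubator at about (200,165) and the robot on the right. The side picture shows it at about (203,455), with blue boxes and bottles behind it. The calibration's rotation is roll/pitch/yaw, so I'll fix the helper.

```bash
cat > h.py <<'E'
from plant import *
import numpy as np, cv2
from scipy.spatial.transform import Rotation as Ro
def world(cam,p,c=None):
    c=c or calibration(cam); return np.array(c["origin"])+Ro.from_euler("xyz",c["rotation"]).apply(p)
def look(cam,fn):
    im=read_camera(cam); cv2.imwrite("pics/"+fn,im[:,:,::-1]); return im
def find(cam,l):
    return [(np.round(world(cam,d["xyz"]),4).tolist(),round(d["confidence"],2)) for d in spot_in(cam,l)[:2]]
def project(cam,P,c=None):
    c=c or calibration(cam); q=Ro.from_euler("xyz",c["rotation"]).inv().apply(np.atleast_2d(P)-c["origin"])
    f=192/np.tan(np.radians(c["vfov"]/2)); return np.c_[c["cx"]+f*q[:,0]/-q[:,2], c["cy"]+f*q[:,1]/q[:,2]]
E
python3 - <<'E'
from h import *
a=look("scene","a.png"); b=look("side","b.png")
for l in ["incubator","release_catch","lid","small_vial","dish","left_bottle","right_bottle"]: print(l,find("scene",l),find("side",l))
cv2.imwrite("pics/bc.png",cv2.resize(b[130:300,190:330,::-1],None,fx=3.5,fy=3.5,interpolation=cv2.INTER_CUBIC))
print(calibration("wrist"))
s=sense();print(s["time"],s["eef_pos"],s["qpos"])
E
```

```text
incubator [([0.5518, 0.0037, 0.0723], 0.61)] [([0.5781, 0.0312, 0.0858], 0.81)]
release_catch [] []
lid [([0.5768, -0.0376, 0.0859], 0.63), ([0.5284, 0.1134, 0.1088], 0.37)] [([0.5811, -0.0334, 0.0846], 0.62)]
small_vial [([0.5296, 0.1139, 0.1068], 0.61)] [([0.5303, 0.1211, 0.1162], 0.64)]
dish [([0.5913, -0.1773, 0.0998], 0.61), ([0.5508, 0.0039, 0.0703], 0.23)] [([0.5958, -0.1761, 0.099], 0.53)]
left_bottle [([0.6591, 0.1879, 0.0475], 0.56)] [([0.665, 0.1931, 0.0552], 0.81)]
right_bottle [] [([0.7355, -0.2199, 0.0512], 0.46)]
{'vfov': 60.939607573484366, 'cx': 254.87620525938357, 'cy': 189.91120692940032, 'origin': array([ 0.35775604, -0.54834235,  0.3839466 ]), 'rotation': array([-3.00750726e-01, -6.78760978e-04, -1.11932200e+00])}
1.75 [ 0.28319804 -0.58501937  0.21862598] [ 1.09347686  0.61491076 -0.01257793  1.42342201  0.00810865  1.10339756
 -0.04039741]
```

View pics/bc.png

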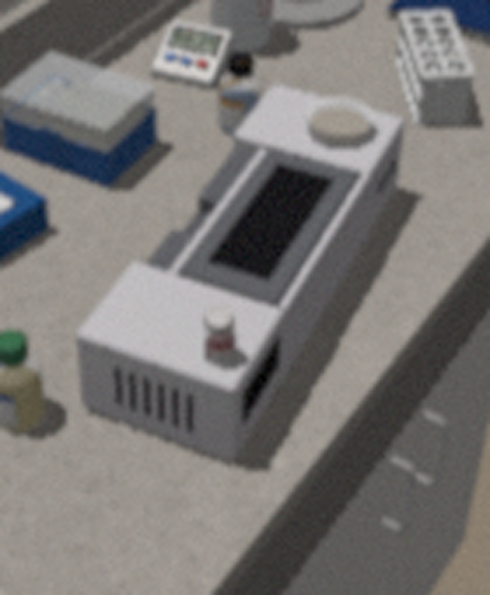

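The side crop shows the incubator with the vial on its left housing at (220,335) and the dish on the right housing at (340,125). The ledge looks interrupted at about (195,220). I'll fit the pose from the housing corners.

```bash
cat > fit.py <<'E'
from h import *
from scipy.optimize import least_squares
# housing top corners, incubator mm -> crop px
L=np.array([[65.5,185,85],[65.5,92,85],[-65.5,92,85],[-65.5,185,85],[65.5,-92,85],[65.5,-185,85],[-65.5,-185,85]])/1e3
U=np.array([[80,338],[137,263],[281,307],[236,388],[238,140],[270,86],[405,122]])/3.5+[190,130]
def W(p,L): return Ro.from_euler("z",p[2]).apply(L)+[p[0],p[1],0]
r=least_squares(lambda p:(project("side",W(p,L))-U).ravel(),[.58,-.03,0.],loss="soft_l1")
print(r.x, np.round(r.fun.reshape(-1,2),1).tolist())
# rear edge of the ledge top, by y, in crop px
for y in range(-90,91,15):
    e=lambda x,z:np.round((project("side",W(r.x,np.array([[x,y/1e3,z]])))[0]-[190,130])*3.5).astype(int).tolist()
    print(y,"rear",e(.063,.07),"inner floor",e(.044,.056),"ledge front",e(.037,.08))
E
python3 fit.py
```

```text
[ 0.5960364  -0.03709325  0.14939798] [[-1.4, -0.2], [-0.8, -0.5], [2.2, 1.2], [0.5, 1.8], [-1.9, -1.1], [0.7, -0.8], [0.4, -1.1]]
-90 rear [233, 152] inner floor [252, 170] ledge front [260, 150]
-75 rear [226, 161] inner floor [245, 179] ledge front [253, 160]
-60 rear [218, 170] inner floor [238, 189] ledge front [246, 169]
-45 rear [211, 180] inner floor [231, 199] ledge front [239, 179]
-30 rear [204, 190] inner floor [224, 208] ledge front [232, 189]
-15 rear [196, 200] inner floor [216, 219] ledge front [224, 199]
0 rear [188, 210] inner floor [209, 229] ledge front [217, 209]
15 rear [180, 220] inner floor [201, 239] ledge front [209, 219]
30 rear [172, 231] inner floor [193, 250] ledge front [201, 230]
45 rear [164, 241] inner floor [185, 261] ledge front [193, 241]
60 rear [156, 252] inner floor [177, 272] ledge front [185, 252]
75 rear [147, 263] inner floor [169, 283] ledge front [176, 263]
90 rear [139, 275] inner floor [160, 295] ledge front [168, 275]
```

The fit puts the incubator at about (0.596, -0.037) with yaw 0.149, and the notch looks to be near y ≈ -7 mm. I'll shut the gripper and move above the ledge.

Call:
step_arm(
  series=[
    {"grip":0,"travel":[3.2,-1.85,0],"rot":[0,0,0]},
    {"grip":0,"travel":[3.2,-1.85,0],"rot":[0,0,0]},
    {"grip":0,"travel":[3.2,-1.85,0],"rot":[0,0,0]},
    {"grip":0,"travel":[3.2,-1.85,0],"rot":[0,0,0]},
    {"grip":0,"travel":[3.2,-1.85,0],"rot":[0,0,0]},
  ],
)

```text
time: 2.17
eef_pos: [0.3877, -0.4306, 0.2188]
tool_rot: [3.141, -0.0, 0.45]
contact_force: [0.7, -0.8, -0.1]
gripper_width: 0.0643
grasp_force: 0.0
```

Call:
step_arm(
  series=[
    {"grip":0,"travel":[3.2,-1.85,0],"rot":[0,0,0]},
    {"grip":0,"travel":[3.2,-1.85,0],"rot":[0,0,0]},
    {"grip":0,"travel":[3.2,-1.85,0],"rot":[0,0,0]},
    {"grip":0,"travel":[3.2,-1.85,0],"rot":[0,0,0]},
    {"grip":0,"travel":[3.2,-1.85,0],"rot":[0,0,0]},
  ],
)

```text
time: 2.58
eef_pos: [0.4915, -0.2776, 0.219]
tool_rot: [3.141, -0.0, 0.451]
contact_force: [0.4, -0.3, 0.1]
gripper_width: 0.0312
grasp_force: 0.0
```

Call:
step_arm(
  series=[
    {"grip":0,"travel":[3.2,-1.85,0],"rot":[0,0,0]},
    {"grip":0,"travel":[3.2,-1.85,0],"rot":[0,0,0]},
    {"grip":0,"travel":[3.2,-1.85,0],"rot":[0,0,0]},
    {"grip":0,"travel":[3.2,-1.85,0],"rot":[0,0,0]},
    {"grip":0,"travel":[3.2,-1.85,0],"rot":[0,0,0]},
  ],
)

```text
time: 3.0
eef_pos: [0.5952, -0.1246, 0.2189]
tool_rot: [3.141, -0.0, 0.451]
contact_force: [0.9, -0.7, -0.0]
gripper_width: 0.0012
grasp_force: 0.0
```

Call:
step_arm(
  series=[
    {"grip":0,"travel":[3.2,-1.85,0],"rot":[0,0,0]},
    {"grip":0,"travel":[3.2,-1.85,0],"rot":[0,0,0.1]},
    {"grip":0,"travel":[3.2,-1.85,0],"rot":[0,0,0.1]},
    {"grip":0,"travel":[0,0,0],"rot":[0,0,0.1]},
    {"grip":0,"travel":[0,0,0],"rot":[0,0,0]},
  ],
)

```text
time: 3.42
eef_pos: [0.6604, -0.0325, 0.218]
tool_rot: [-3.14, 0.0, 0.155]
contact_force: [-0.9, -1.4, 0.1]
gripper_width: 0.0003
grasp_force: 0.0
```

```bash
python3 - <<'E'
from h import *
c=calibration("wrist"); a=look("wrist","w1.png")
for l in ["release_catch","ledge","incubator","left_bottle","right_bottle","small_vial"]: print(l,find("wrist",l))
import json; json.dump({k:np.array(v).tolist() for k,v in c.items()},open("w1.json","w")); print(c)
cv2.imwrite("pics/w1b.png",cv2.resize(a[:,:,::-1],None,fx=1.5,fy=1.5))
E
```

```text
release_catch [([0.6487, -0.0312, 0.0548], 0.69)]
ledge [([0.6284, -0.0221, 0.0852], 0.55), ([0.5865, -0.3615, 0.0131], 0.2)]
incubator [([0.6238, -0.0224, 0.082], 0.8)]
left_bottle [([0.681, 0.1619, 0.0541], 0.83), ([0.6024, -0.0444, 0.0834], 0.51)]
right_bottle [([0.7375, -0.234, 0.0601], 0.67)]
small_vial [([0.5435, 0.102, 0.1066], 0.77)]
{'vfov': 60.939607573484366, 'cx': 254.87620525938357, 'cy': 189.91120692940032, 'origin': array([ 0.74230796, -0.01934204,  0.38327371]), 'rotation': array([-3.00589711e-01,  6.22483239e-04, -1.41523985e+00])}
```

View pics/w1b.png

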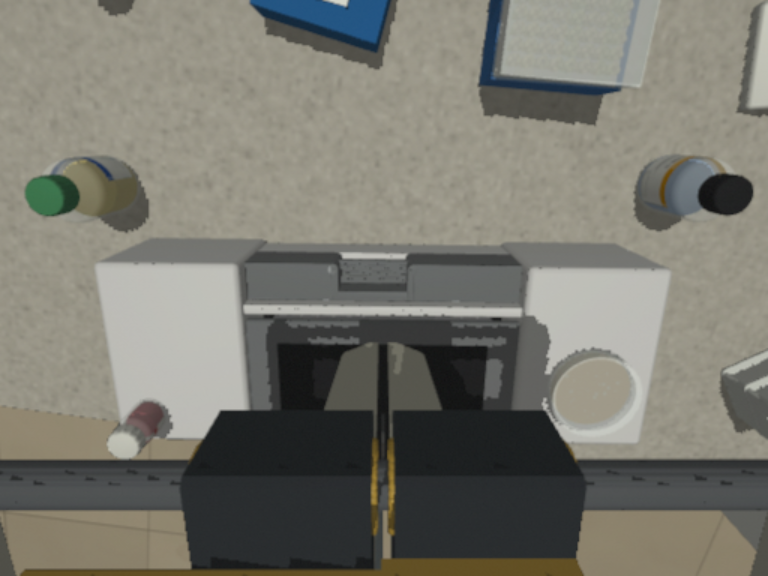

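The wrist picture shows the notch with its ridged floor at x 338–409, y 255–290. The ledge runs between the white housings from about x 245 to 525, and the bottles at (80,190) and (700,190) are clear of it.

```bash
python3 - <<'E'
from h import *
import json
from scipy.optimize import least_squares
c=json.load(open("w1.json"))
L=np.array([[65.5,185,85],[65.5,92,85],[65.5,-92,85],[65.5,-185,85],[63,40,70],[63,-60,70]])/1e3
U=np.array([[98,265],[240,263],[525,269],[668,270],[300,261],[460,263]])/1.5
N=np.array([[338,290],[409,290]])/1.5
def W(p,L): return Ro.from_euler("z",p[2]).apply(L)+[p[0],p[1],0]
def f(p):
    d=project("w",W(p,L),c)-U; d[4:,0]=0
    n=project("w",W(p,np.array([[.044,p[3]+.023,.07],[.044,p[3]-.023,.07]])),c)-N
    return np.r_[d,n].ravel()
r=least_squares(f,[.596,-.037,.149,0],loss="soft_l1")
print(r.x,np.round(r.fun.reshape(-1,2),1).tolist())
p=r.x
for n,q in dict(notch=[.0535,p[3],.07],ledge=[.063,0,.07]).items(): print(n,W(p,np.array([q])))
s=sense(); R=Ro.from_euler("xyz",s["tool_rot"])
for x in(.0535,.080): print(x,"tool delta cm",R.inv().apply(W(p,np.array([[x,p[3],.09]]))[0]-s["eef_pos"])*100)
print(s["tool_rot"],s["contact_force"])
E
```

```text
[ 0.59870075 -0.04115939  0.14251689  0.00600763] [[-6.2, -2.1], [-2.2, 0.5], [2.5, -1.0], [5.2, -0.4], [0.0, 1.1], [0.0, 1.0], [0.9, 0.1], [-0.9, 0.7]]
notch [[ 0.65080506 -0.02761381  0.07      ]]
ledge [[ 0.66106204 -0.03221119  0.07      ]]
0.0535 tool delta cm [-0.66497045 -1.17178168 12.90086304]
0.08 tool delta cm [ 1.98496947 -1.15393914 12.90105586]
[ 3.14122647e+00 -7.03012391e-05  1.49249998e-01] [-0.19468636 -1.46444197 -0.98864552]
```

```bash
python3 - <<'E'
from h import *
for i in range(3):
    s=sense(); c=calibration("wrist"); print(s["time"],s["eef_pos"],s["tool_rot"],c["origin"],c["rotation"]); read_camera("wrist")
E
```

```text
3.7667 [ 0.65910724 -0.0381672   0.21901338] [ 3.14122647e+00 -7.03012391e-05  1.49249998e-01] [ 0.74099154 -0.02518801  0.38433094] [-3.00439980e-01 -1.20970982e-03 -1.42089651e+00]
3.8167 [ 0.65918957 -0.03787233  0.21901076] [ 3.14138099e+00 -2.17922648e-04  1.49548998e-01] [ 0.74106087 -0.02487551  0.38431388] [-3.00365634e-01 -1.01747179e-03 -1.42064271e+00]
3.8667 [ 0.65926372 -0.03755364  0.21895909] [ 3.14152282e+00 -2.34677912e-04  1.49828281e-01] [ 0.74112855 -0.02456497  0.384274  ] [-3.00339901e-01 -8.79064033e-04 -1.42034780e+00]
```

```bash
python3 - <<'E'
from h import *
from scipy.optimize import least_squares
c=calibration("wrist"); a0=cv2.imread("pics/w1.png"); a=look("wrist","w2.png")[:,:,::-1]
T=np.array([[98,265],[240,263],[525,269],[668,270],[300,261],[460,263],[338,290],[409,290]])/1.5
V=[]
for u,v in T:
    u0,v0=int(u),int(v); t=a0[v0-10:v0+11,u0-10:u0+11]; x0,y0=u0-25,v0-25
    m=cv2.matchTemplate(a[y0:y0+51,x0:x0+51],t,cv2.TM_CCOEFF_NORMED); _,s,_,l=cv2.minMaxLoc(m)
    V.append([u+l[0]-15,v+l[1]-15]); print(np.round(V[-1],1),round(s,2))
V=np.array(V); V[4:6,0]=T[4:6,0]
L=np.array([[65.5,185,85],[65.5,92,85],[65.5,-92,85],[65.5,-185,85],[63,40,70],[63,-60,70]])/1e3
def W(p,L): return Ro.from_euler("z",p[2]).apply(L)+[p[0],p[1],0]
def pr(P,k):
    d=(project("w",P,c)-[c["cx"],c["cy"]]); return d*(1+k*(d**2).sum(1,keepdims=True)/326**2)+[c["cx"],c["cy"]]
def f(p):
    d=pr(W(p,L),p[4])-V[:6]; d[4:,0]=0
    return np.r_[d,pr(W(p,np.array([[.044,p[3]+.023,.07],[.044,p[3]-.023,.07]])),p[4])-V[6:]].ravel()
r=least_squares(f,[.596,-.037,.149,0,0],x_scale=[.01,.01,.1,.01,.1],loss="soft_l1"); p=r.x
print(p,np.round(r.fun.reshape(-1,2),1).tolist())
s=sense(); R=Ro.from_euler("xyz",s["tool_rot"]); print(s["eef_pos"],s["tool_rot"],s["contact_force"])
for x in(.0535,.080): w=W(p,np.array([[x,p[3],.09]]))[0]; print(x,w,"tool cm",R.inv().apply(w-s["eef_pos"])*100)
E
```

```text
[ 60.3 175.7] 0.99
[155.  174.3] 0.99
[345.  176.3] 0.99
[440.3 177. ] 0.99
[209. 173.] 0.98
[316.7 173.3] 1.0
[221.3 191.3] 0.94
[268.7 191.3] 0.92
[ 0.59874925 -0.04124333  0.14474853  0.00538054 -0.079507  ] [[0.1, -1.3], [-1.3, 0.2], [1.7, -0.7], [-0.2, -0.6], [0.0, 0.4], [0.0, 0.6], [0.9, 0.4], [-0.9, 0.6]]
[ 0.65939431 -0.03700945  0.21888165] [-3.14150220e+00 -2.38127547e-04  1.50416142e-01] [-0.11744701 -0.18740207  0.41925526]
0.0535 [ 0.65091365 -0.02820202  0.09      ] tool cm [-0.70958085 -0.99671478 12.8880869 ]
0.08 [ 0.67713652 -0.02437957  0.09      ] tool cm [ 1.94037651 -0.98169563 12.88871657]
```

The notch middle is at about y = +5 mm in the incubator frame, world (0.651, -0.028). I'll go down behind the ledge, left of the notch, and feel along the rear face.

Call:
step_arm(
  series=[
    {"grip":0,"travel":[1.0,-2.6,0],"rot":[0,0,0.005]},
    {"grip":0,"travel":[1.0,-2.6,0],"rot":[0,0,0]},
    {"grip":0,"travel":[0,0,2.5],"rot":[0,0,0]},
    {"grip":0,"travel":[0,0,3.5],"rot":[0,0,0]},
    {"grip":0,"travel":[0,0,3.5],"rot":[0,0,0]},
  ],
)

```text
time: 4.38
eef_pos: [0.6727, 0.0188, 0.124]
tool_rot: [3.142, -0.004, 0.148]
contact_force: [-0.4, -0.3, -0.9]
gripper_width: 0.0006
grasp_force: 0.0
```

Call:
step_arm(
  series=[
    {"grip":0,"travel":[0,0,3.0],"rot":[0,0,0]},
    {"grip":0,"travel":[0,0,2.0],"rot":[0,0,0]},
    {"grip":0,"travel":[0,0,1.1],"rot":[0,0,0]},
    {"grip":0,"travel":[0,0,0],"rot":[0,0,0]},
    {"grip":0,"travel":[0,0,0],"rot":[0,0,0]},
  ],
)

```text
time: 4.8
eef_pos: [0.6721, 0.0178, 0.0631]
tool_rot: [-3.142, -0.001, 0.146]
contact_force: [-0.1, -0.4, 0.4]
gripper_width: 0.0005
grasp_force: 0.0
```

Call:
step_arm(
  series=[
    {"grip":0,"travel":[-0.15,0,0],"rot":[0,0,0]},
    {"grip":0,"travel":[-0.15,0,0],"rot":[0,0,0]},
    {"grip":0,"travel":[-0.15,0,0],"rot":[0,0,0]},
    {"grip":0,"travel":[0,0,0],"rot":[0,0,0]},
    {"grip":0,"travel":[0,0,0],"rot":[0,0,0]},
  ],
)

```text
time: 5.22
eef_pos: [0.6674, 0.0172, 0.0635]
tool_rot: [3.142, -0.001, 0.146]
contact_force: [-0.0, 0.3, -0.2]
gripper_width: 0.0004
grasp_force: 0.0
```

Call:
step_arm(
  series=[
    {"grip":0,"travel":[-0.15,0,0],"rot":[0,0,0]},
    {"grip":0,"travel":[-0.15,0,0],"rot":[0,0,0]},
    {"grip":0,"travel":[-0.15,0,0],"rot":[0,0,0]},
    {"grip":0,"travel":[0,0,0],"rot":[0,0,0]},
  ],
)

```text
time: 5.55
eef_pos: [0.6629, 0.0166, 0.0628]
tool_rot: [-3.142, -0.001, 0.146]
contact_force: [0.8, 0.4, 0.1]
gripper_width: 0.0008
grasp_force: 0.3
```

Call:
step_arm(
  series=[
    {"grip":0,"travel":[-0.15,0,0],"rot":[0,0,0]},
    {"grip":0,"travel":[-0.1,0,0],"rot":[0,0,0]},
    {"grip":0,"travel":[0,0,0],"rot":[0,0,0]},
  ],
)

```text
time: 5.8
eef_pos: [0.6628, 0.0166, 0.063]
tool_rot: [3.141, -0.006, 0.146]
contact_force: [5.7, 1.3, -4.2]
gripper_width: 0.0006
grasp_force: 2.7
```

The finger touches the rear face with 6 N. Now I'll slide right along it toward the notch.

Call:
step_arm(
  series=[
    {"grip":0,"travel":[0,0.5,0],"rot":[0,0,0]},
    {"grip":0,"travel":[0,0.5,0],"rot":[0,0,0]},
    {"grip":0,"travel":[0,0.5,0],"rot":[0,0,0]},
    {"grip":0,"travel":[0,0.5,0],"rot":[0,0,0]},
  ],
)

```text
time: 6.13
eef_pos: [0.6653, -0.0008, 0.0635]
tool_rot: [-3.138, -0.005, 0.147]
contact_force: [3.8, 4.2, 1.1]
gripper_width: 0.0005
grasp_force: 2.1
```

Call:
step_arm(
  series=[
    {"grip":0,"travel":[0,0.5,0],"rot":[0,0,0]},
    {"grip":0,"travel":[0,0.5,0],"rot":[0,0,0]},
    {"grip":0,"travel":[0,0.5,0],"rot":[0,0,0]},
  ],
)

```text
time: 6.38
eef_pos: [0.6642, -0.0192, 0.0625]
tool_rot: [3.141, 0.003, 0.146]
contact_force: [-0.8, 0.4, -0.5]
gripper_width: 0.0004
grasp_force: 0.0
```

Call:
step_arm(
  series=[
    {"grip":0,"travel":[0,0.4,0],"rot":[0,0,0]},
    {"grip":0,"travel":[0,0.3,0],"rot":[0,0,0]},
    {"grip":0,"travel":[0,0,0],"rot":[0,0,0]},
  ],
)

```text
time: 6.63
eef_pos: [0.6656, -0.0275, 0.0623]
tool_rot: [3.14, 0.002, 0.144]
contact_force: [0.2, -0.4, 0.6]
gripper_width: 0.0005
grasp_force: 0.0
```

Contact drops away: the finger is at the notch. I'll move it in over the catch.

Call:
step_arm(
  series=[
    {"grip":0,"travel":[-0.3,-0.1,0],"rot":[0,0,0]},
    {"grip":0,"travel":[-0.3,0,0],"rot":[0,0,0]},
    {"grip":0,"travel":[-0.3,0,0],"rot":[0,0,0]},
    {"grip":0,"travel":[-0.3,0,0],"rot":[0,0,0]},
    {"grip":0,"travel":[0,0,0],"rot":[0,0,0]},
  ],
)

```text
time: 7.05
eef_pos: [0.6534, -0.0261, 0.0627]
tool_rot: [-3.141, 0.001, 0.146]
contact_force: [0.0, -0.5, 0.5]
gripper_width: 0.0004
grasp_force: 0.0
```

Call:
step_arm(
  series=[
    {"grip":0,"travel":[0,0,0.3],"rot":[0,0,0]},
    {"grip":0,"travel":[0,0,0.3],"rot":[0,0,0]},
    {"grip":0,"travel":[0,0,0.2],"rot":[0,0,0]},
    {"grip":0,"travel":[0,0,0],"rot":[0,0,0]},
  ],
)

```text
time: 7.38
eef_pos: [0.6548, -0.0261, 0.0551]
tool_rot: [3.142, -0.001, 0.146]
contact_force: [-0.7, 0.1, 4.4]
gripper_width: 0.0006
grasp_force: 2.3
```

Call:
step_arm(
  series=[
    {"grip":0,"travel":[0,0,0.2],"rot":[0,0,0]},
    {"grip":0,"travel":[0,0,0.2],"rot":[0,0,0]},
    {"grip":0,"travel":[0,0,0.2],"rot":[0,0,0]},
    {"grip":0,"travel":[0,0,0],"rot":[0,0,0]},
  ],
)

```text
time: 7.72
eef_pos: [0.6548, -0.0261, 0.0498]
tool_rot: [3.142, -0.001, 0.146]
contact_force: [-0.6, 0.2, 6.5]
gripper_width: 0.0005
grasp_force: 3.4
```

Call:
step_arm(
  series=[
    {"grip":0,"travel":[0,0,0.2],"rot":[0,0,0]},
    {"grip":0,"travel":[0,0,0.2],"rot":[0,0,0]},
    {"grip":0,"travel":[0,0,0],"rot":[0,0,0]},
  ],
)

```text
time: 7.97
eef_pos: [0.66, -0.0265, 0.0507]
tool_rot: [3.139, -0.014, 0.146]
contact_force: [2.0, 0.6, 4.2]
gripper_width: 0.0007
grasp_force: 1.8
```

```bash
python3 - <<'E'
from h import *
s=sense(); print(s["time"],s["eef_pos"],s["tool_rot"],s["contact_force"],s["moment"],s["qpos"])
a=look("wrist","w3.png"); b=look("side","s3.png")
s=sense(); print(s["time"],s["eef_pos"],s["contact_force"],s["dq"])
cv2.imwrite("pics/c3.png",np.hstack([a[:,:,::-1][60:360,110:410],cv2.resize(b[130:300,190:330,::-1],(247,300))]))
E
```

```text
7.9667 [ 0.66003115 -0.02650962  0.05067234] [ 3.13916067 -0.01350914  0.14561513] [2.02314242 0.584129   4.19051323] [-0.04579832 -0.50313043 -0.01953329] [ 7.75174934e-04  8.05836815e-01  1.07719472e-02  1.56673567e+00
 -1.08484528e-02  7.55355894e-01 -1.40916887e+00]
8.0667 [ 0.65958678 -0.02646907  0.04873434] [ 2.12274617 -0.57568461 11.33689897] [-0.00175741  0.01288658 -0.00154063  0.00927945  0.00011562 -0.01598245
 -0.00035037]
```

View pics/c3.png

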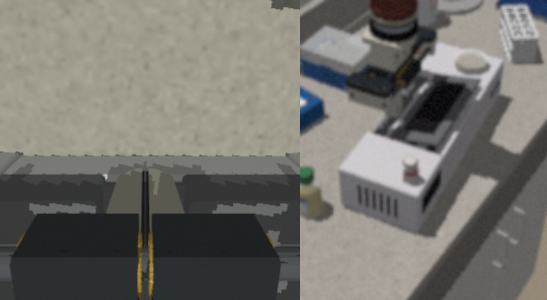

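The lid looks raised, but the finger has shifted about 5 mm outward. It is still on the plate, so I'll press a little further and watch.

Call:
step_arm(
  series=[
    {"grip":0,"travel":[0,0,0.15],"rot":[0,0,0]},
    {"grip":0,"travel":[0,0,0],"rot":[0,0,0]},
  ],
)

```text
time: 8.23
eef_pos: [0.6618, -0.0266, 0.0508]
tool_rot: [3.138, -0.017, 0.146]
contact_force: [-0.5, 0.1, 0.8]
gripper_width: 0.0005
grasp_force: 0.0
```

Call:
step_arm(
  series=[
    {"grip":0,"travel":[0,0,0],"rot":[0,0,0]},
    {"grip":0,"travel":[0,0,0],"rot":[0,0,0]},
  ],
)

```text
time: 8.4
eef_pos: [0.6631, -0.0267, 0.0522]
tool_rot: [3.138, -0.02, 0.146]
contact_force: [8.4, -0.0, 5.2]
gripper_width: 0.001
grasp_force: 0.0
```

```bash
python3 - <<'E'
from h import *
for i in range(3):
    s=sense(); print(s["time"],np.round(s["eef_pos"],4),np.round(s["tool_rot"],3),np.round(s["contact_force"],1),np.round(s["moment"],2),np.round(s["joint_efforts"],1)); b=look("side","s4.png")
b=look("side","s4.png")
cv2.imwrite("pics/s4c.png",cv2.resize(b[140:250,230:330,::-1],None,fx=5,fy=5,interpolation=cv2.INTER_CUBIC))
E
```

```text
8.4 [ 0.6631 -0.0267  0.0522] [ 3.138 -0.02   0.146] [ 8.4 -0.   5.2] [-0.01 -0.94 -0.04] [ -0.2 -23.1  -0.1  -4.   -0.1  -0.7   0. ]
8.45 [ 0.661  -0.0265  0.0498] [ 3.139 -0.016  0.146] [ 1.2 -0.3 -0.5] [ 0.04 -0.05  0.03] [ -0.1 -49.2   0.5 -12.6  -0.    0.1   0. ]
8.5 [ 0.66   -0.0264  0.048 ] [ 3.139 -0.014  0.146] [-0.  -0.4 19.8] [-0.14  0.21 -0.02] [  0.  -43.9   0.4  -8.9  -0.1   0.8  -0. ]
```

View pics/s4c.png

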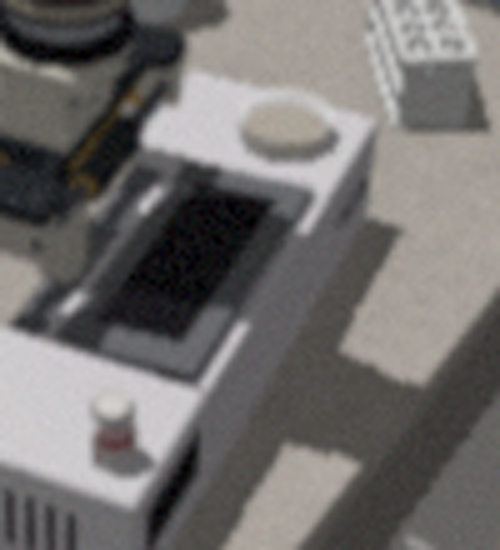

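The lid is clearly up at its front edge. The arm is bouncing on what looks like the catch's end stop, so I'll ease the command and check for steady contact.

Call:
step_arm(
  series=[
    {"grip":0,"travel":[0,0,-0.2],"rot":[0,0,0]},
    {"grip":0,"travel":[0,0,0],"rot":[0,0,0]},
    {"grip":0,"travel":[0,0,0],"rot":[0,0,0]},
    {"grip":0,"travel":[0,0,0],"rot":[0,0,0]},
    {"grip":0,"travel":[0,0,0],"rot":[0,0,0]},
  ],
)

```text
time: 9.02
eef_pos: [0.6585, -0.0264, 0.0485]
tool_rot: [3.14, -0.01, 0.146]
contact_force: [-4.2, 0.0, 79.0]
gripper_width: 0.0001
grasp_force: 46.0
```

```bash
python3 - <<'E'
from h import *
for i in range(5):
    s=sense(); print(s["time"],np.round(s["eef_pos"],4),np.round(s["tool_rot"],3),np.round(s["contact_force"],1),np.round(s["moment"],2),np.round(s["joint_efforts"],1)); read_camera("side")
E
```

```text
9.0167 [ 0.6585 -0.0264  0.0485] [ 3.14  -0.01   0.146] [-4.2  0.  79. ] [-0.01  0.41  0.01] [ -0.1 -37.3   0.3  -8.3  -0.1  -0.2  -0. ]
9.0667 [ 0.6608 -0.0265  0.052 ] [ 3.139 -0.014  0.146] [-13.2  -0.5  29.4] [-0.23  2.73  0.03] [ -0.1 -17.7   0.   -0.8  -0.1  -2.1   0. ]
9.1167 [ 0.6609 -0.0264  0.0514] [ 3.139 -0.015  0.146] [ 4.  -0.4  7.1] [-0.05 -1.06 -0.08] [ -0.2 -44.6   0.5 -10.3  -0.    0.9  -0. ]
9.1667 [ 0.6608 -0.0265  0.05  ] [ 3.139 -0.015  0.146] [ 4.6 -0.2  9.4] [-0.05 -1.08  0.  ] [ -0.1 -44.5   0.4  -8.5  -0.1   1.5  -0. ]
9.2167 [ 0.6607 -0.0264  0.0493] [ 3.139 -0.015  0.146] [ 4.1 -0.6 11.2] [-0.06 -1.03 -0.03] [ -0.1 -44.    0.4  -8.3  -0.1   1.4  -0. ]
```

Impact loads are all on the fingertip and the plate is at its stop. I'll draw the finger out.

Call:
step_arm(
  series=[
    {"grip":0,"travel":[0,0,-0.6],"rot":[0,0,0]},
    {"grip":0,"travel":[0,0,-1.0],"rot":[0,0,0]},
    {"grip":0,"travel":[0.5,0,-2.0],"rot":[0,0,0]},
    {"grip":0,"travel":[1.0,0,-3.0],"rot":[0,0,0]},
    {"grip":0,"travel":[1.0,0,-3.0],"rot":[0,0,0]},
  ],
)

```text
time: 9.68
eef_pos: [0.6768, -0.0225, 0.1404]
tool_rot: [-3.14, 0.007, 0.146]
contact_force: [1.0, 0.8, -0.7]
gripper_width: 0.0005
grasp_force: 0.0
```

Call:
step_arm(
  series=[
    {"grip":0,"travel":[0,0,-3.0],"rot":[0,0,0]},
    {"grip":0,"travel":[-1.0,0,-2.0],"rot":[0,0,0]},
    {"grip":0,"travel":[-1.0,0,-1.0],"rot":[0,0,0]},
    {"grip":0,"travel":[0,0,0],"rot":[0,0,0]},
    {"grip":0,"travel":[0,0,0],"rot":[0,0,0]},
  ],
)

```text
time: 10.1
eef_pos: [0.6578, -0.0257, 0.2004]
tool_rot: [-3.141, 0.002, 0.145]
contact_force: [-0.6, -0.5, -0.6]
gripper_width: 0.0002
grasp_force: 0.0
```

```bash
python3 - <<'E'
from h import *
s=sense(); print(s["time"],s["eef_pos"],s["contact_force"])
a=look("wrist","w5.png"); b=look("side","s5.png")
print(find("wrist","release_catch"))
cv2.imwrite("pics/f5.png",np.hstack([cv2.resize(a[130:330,120:400,::-1],None,fx=1.6,fy=1.6),cv2.resize(b[150:275,210:325,::-1],(294,320),interpolation=cv2.INTER_CUBIC)]))
E
```

```text
10.1 [ 0.65780603 -0.02568594  0.20038542] [-0.59709302 -0.49427663 -0.55632282]
[]
```

View pics/f5.png

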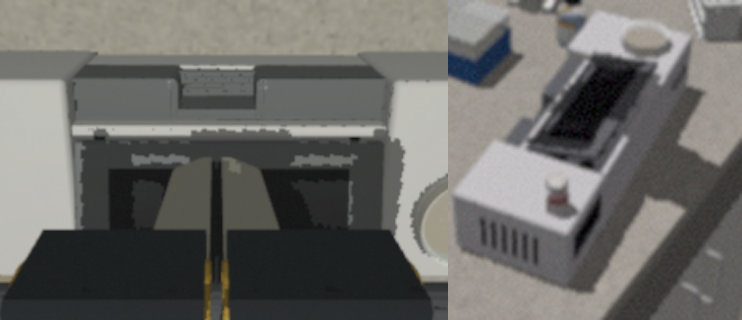

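The lid is raised, the notch is clear of the finger, and the vial and dish are undisturbed. To make sure the plate is fully down, I'll go back gently, feel its height and press steadily.

Call:
step_arm(
  series=[
    {"grip":0,"travel":[-0.5,-0.05,3.0],"rot":[0,0,0]},
    {"grip":0,"travel":[0,0,3.5],"rot":[0,0,0]},
    {"grip":0,"travel":[0,0,3.5],"rot":[0,0,0]},
    {"grip":0,"travel":[0,0,2.0],"rot":[0,0,0]},
    {"grip":0,"travel":[0,0,1.0],"rot":[0,0,0]},
  ],
)

```text
time: 10.67
eef_pos: [0.6508, -0.0254, 0.0657]
tool_rot: [-3.14, 0.01, 0.146]
contact_force: [0.5, 0.4, 0.6]
gripper_width: 0.0003
grasp_force: 0.0
```

Call:
step_arm(
  series=[
    {"grip":0,"travel":[0,0,0.8],"rot":[0,0,0]},
    {"grip":0,"travel":[0,0,0.6],"rot":[0,0,0]},
    {"grip":0,"travel":[0,0,0.3],"rot":[0,0,0]},
    {"grip":0,"travel":[0,0,0],"rot":[0,0,0]},
    {"grip":0,"travel":[0,0,0],"rot":[0,0,0]},
  ],
)

```text
time: 11.08
eef_pos: [0.6551, -0.0257, 0.0553]
tool_rot: [3.141, -0.002, 0.146]
contact_force: [0.7, 0.2, 1.2]
gripper_width: 0.0007
grasp_force: 0.0
```

Call:
step_arm(
  series=[
    {"grip":0,"travel":[0,0,0],"rot":[0,0,0]},
    {"grip":0,"travel":[0,0,0],"rot":[0,0,0]},
    {"grip":0,"travel":[0,0,0],"rot":[0,0,0]},
  ],
)

```text
time: 11.33
eef_pos: [0.6547, -0.0257, 0.055]
tool_rot: [3.141, -0.001, 0.146]
contact_force: [-0.3, 0.2, -0.0]
gripper_width: 0.0
grasp_force: 0.0
```

Call:
step_arm(
  series=[
    {"grip":0,"travel":[0,0,0.15],"rot":[0,0,0]},
    {"grip":0,"travel":[0,0,0],"rot":[0,0,0]},
    {"grip":0,"travel":[0,0,0],"rot":[0,0,0]},
  ],
)

```text
time: 11.58
eef_pos: [0.6541, -0.0256, 0.0526]
tool_rot: [-3.141, 0.0, 0.146]
contact_force: [-0.5, -0.4, 0.4]
gripper_width: 0.0006
grasp_force: 0.0
```

Call:
step_arm(
  series=[
    {"grip":0,"travel":[0,0,0.15],"rot":[0,0,0]},
    {"grip":0,"travel":[0,0,0],"rot":[0,0,0]},
    {"grip":0,"travel":[0,0,0],"rot":[0,0,0]},
  ],
)

```text
time: 11.83
eef_pos: [0.6541, -0.0257, 0.051]
tool_rot: [-3.141, 0.0, 0.146]
contact_force: [-0.1, 0.3, 0.3]
gripper_width: 0.0006
grasp_force: 0.0
```

Call:
step_arm(
  series=[
    {"grip":0,"travel":[0,0,0.15],"rot":[0,0,0]},
    {"grip":0,"travel":[0,0,0],"rot":[0,0,0]},
    {"grip":0,"travel":[0,0,0],"rot":[0,0,0]},
  ],
)

```text
time: 12.08
eef_pos: [0.6541, -0.0257, 0.0495]
tool_rot: [-3.142, 0.0, 0.146]
contact_force: [0.4, 0.1, -0.6]
gripper_width: 0.0005
grasp_force: 0.0
```

The plate is below 49.5 mm. I'll continue in small steps.

Call:
step_arm(
  series=[
    {"grip":0,"travel":[0,0,0.1],"rot":[0,0,0]},
    {"grip":0,"travel":[0,0,0],"rot":[0,0,0]},
    {"grip":0,"travel":[0,0,0],"rot":[0,0,0]},
  ],
)

```text
time: 12.33
eef_pos: [0.6544, -0.0256, 0.0489]
tool_rot: [-3.142, -0.0, 0.146]
contact_force: [0.7, -0.1, 0.4]
gripper_width: 0.0005
grasp_force: 0.6
```

Call:
step_arm(
  series=[
    {"grip":0,"travel":[0,0,0.05],"rot":[0,0,0]},
    {"grip":0,"travel":[0,0,0],"rot":[0,0,0]},
    {"grip":0,"travel":[0,0,0],"rot":[0,0,0]},
  ],
)

```text
time: 12.58
eef_pos: [0.6544, -0.0256, 0.0488]
tool_rot: [3.142, -0.001, 0.146]
contact_force: [-0.9, 0.3, 5.1]
gripper_width: 0.0002
grasp_force: 2.5
```

Call:
step_arm(
  series=[
    {"grip":0,"travel":[0,0,0.05],"rot":[0,0,0]},
    {"grip":0,"travel":[0,0,0],"rot":[0,0,0]},
    {"grip":0,"travel":[0,0,0],"rot":[0,0,0]},
  ],
)

```text
time: 12.83
eef_pos: [0.6544, -0.0256, 0.0486]
tool_rot: [3.142, -0.001, 0.146]
contact_force: [-2.4, -0.0, 7.3]
gripper_width: 0.0003
grasp_force: 3.4
```

Call:
step_arm(
  series=[
    {"grip":0,"travel":[0,0,0.05],"rot":[0,0,0]},
    {"grip":0,"travel":[0,0,0],"rot":[0,0,0]},
    {"grip":0,"travel":[0,0,0],"rot":[0,0,0]},
  ],
)

```text
time: 13.08
eef_pos: [0.6544, -0.0257, 0.0483]
tool_rot: [3.142, -0.001, 0.146]
contact_force: [-1.8, 0.8, 7.3]
gripper_width: 0.0003
grasp_force: 3.8
```

Call:
step_arm(
  series=[
    {"grip":0,"travel":[0,0,0.05],"rot":[0,0,0]},
    {"grip":0,"travel":[0,0,0],"rot":[0,0,0]},
    {"grip":0,"travel":[0,0,0],"rot":[0,0,0]},
  ],
)

```text
time: 13.33
eef_pos: [0.6544, -0.0257, 0.0482]
tool_rot: [3.142, -0.001, 0.146]
contact_force: [-2.3, -1.3, 10.0]
gripper_width: 0.0004
grasp_force: 4.8
```

Call:
step_arm(
  series=[
    {"grip":0,"travel":[0,0,0.05],"rot":[0,0,0]},
    {"grip":0,"travel":[0,0,0],"rot":[0,0,0]},
    {"grip":0,"travel":[0,0,0],"rot":[0,0,0]},
  ],
)

```text
time: 13.58
eef_pos: [0.6544, -0.0257, 0.0482]
tool_rot: [3.142, -0.001, 0.146]
contact_force: [-3.3, 0.4, 12.0]
gripper_width: 0.0005
grasp_force: 5.8
```

Call:
step_arm(
  series=[
    {"grip":0,"travel":[0,0,0.1],"rot":[0,0,0]},
    {"grip":0,"travel":[0,0,0],"rot":[0,0,0]},
    {"grip":0,"travel":[0,0,0],"rot":[0,0,0]},
  ],
)

```text
time: 13.83
eef_pos: [0.6545, -0.0257, 0.0481]
tool_rot: [3.142, -0.001, 0.146]
contact_force: [-4.5, -0.4, 16.5]
gripper_width: 0.0005
grasp_force: 7.8
```

Call:
step_arm(
  series=[
    {"grip":0,"travel":[0,0,0.1],"rot":[0,0,0]},
    {"grip":0,"travel":[0,0,0],"rot":[0,0,0]},
    {"grip":0,"travel":[0,0,0],"rot":[0,0,0]},
  ],
)

```text
time: 14.08
eef_pos: [0.6545, -0.0257, 0.048]
tool_rot: [3.142, -0.001, 0.146]
contact_force: [-5.8, 1.3, 19.7]
gripper_width: 0.0006
grasp_force: 9.8
```

The force rises to 20 N at 48.0 mm with no more travel, so the catch is at its stop. Drawing out.

Call:
step_arm(
  series=[
    {"grip":0,"travel":[0,0,-0.5],"rot":[0,0,0]},
    {"grip":0,"travel":[0,0,-1.0],"rot":[0,0,0]},
    {"grip":0,"travel":[0,0,-2.0],"rot":[0,0,0]},
    {"grip":0,"travel":[0.5,0,-3.0],"rot":[0,0,0]},
    {"grip":0,"travel":[0.5,0,-3.0],"rot":[0,0,0]},
  ],
)

```text
time: 14.5
eef_pos: [0.6631, -0.0243, 0.139]
tool_rot: [-3.141, 0.003, 0.146]
contact_force: [1.2, -0.0, 0.5]
gripper_width: 0.0009
grasp_force: 0.0
```

Call:
step_arm(
  series=[
    {"grip":0,"travel":[0,0,-3.0],"rot":[0,0,0]},
    {"grip":0,"travel":[0,0,-2.0],"rot":[0,0,0]},
    {"grip":0,"travel":[0,0,0],"rot":[0,0,0]},
    {"grip":0,"travel":[0,0,0],"rot":[0,0,0]},
    {"grip":0,"travel":[0,0,0],"rot":[0,0,0]},
  ],
)

```text
time: 14.92
eef_pos: [0.6631, -0.0242, 0.1876]
tool_rot: [-3.141, 0.003, 0.146]
contact_force: [-0.2, 0.4, 0.2]
gripper_width: 0.0004
grasp_force: 0.0
```

```bash
python3 - <<'E'
from h import *
b=look("side","s6.png"); b0=cv2.imread("pics/b.png")[:,:,::-1]
cv2.imwrite("pics/f6.png",np.hstack([cv2.resize(i[150:275,210:325,::-1],(368,400),interpolation=cv2.INTER_CUBIC) for i in(b0,b)]))
s=sense(); print(s["time"],s["eef_pos"],s["contact_force"],np.abs(s["dq"]).max())
E
```

```text
14.9667 [ 0.66279089 -0.0241724   0.1870588 ] [-0.3457646   0.54669682 -0.34519341] 0.006104354778297684
```

View pics/f6.png

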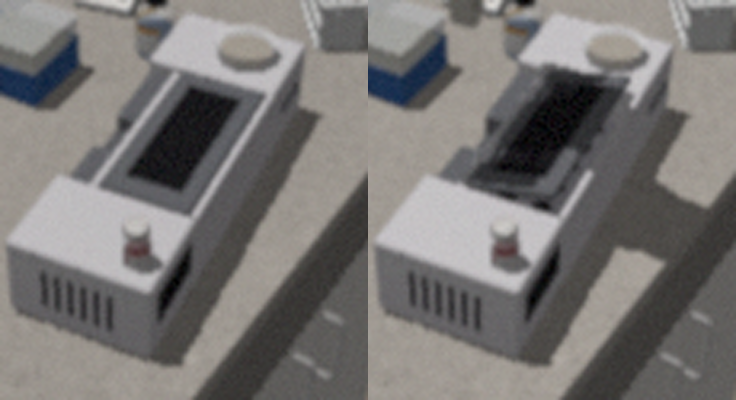

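In the before/after pair, the lid in the right picture stands ajar (front edge at about (570,170)). The vial (505,240), the dish (615,50) and the bottle are where they were, and the finger is out.

```bash
python3 -c "
from plant import *
print(hand_in())"
```

```text
the job is handed in; nothing more can be done
None
```

The lid is ajar: I felt out the notch, pressed the catch down to its stop (after a second, gentler press), drew the finger out, and handed the job in at about 15 s; the bounces on the first press reached 79 N at the fingertip, under the 120 N wrist limit.

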